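Clamp a cleat onto a kitchen drawer front

ROBOT

A 6-joint arm with a two-finger parallel gripper is mounted at the origin on the work surface. World frame = base frame: x ahead of the robot, y to its left, z up, the work surface at z = 0. Lengths are in m, angles in rad, forces in N, time in s.
With the tool pointing down it reaches from about 0.2 to 0.875 m from the base axis. Payload 3.4 kg.
Tool frame: the origin (TCP) lies between the finger pads; the fingertips stand 25 mm ahead of it and the grasp point (between the pads) lies 6 mm ahead of it (r.nose_length is the z of the fingertips in the tool frame, in m); z points along the fingers, y is the line along which they close (so a half turn about z gives the same grasp; the last joint's range is limited). The gripper opens to 94 mm and grips with 3 to 60 N. Pads are 16 mm wide; open, the fingers measure 119 mm over their backs; the gripper's body (75 mm by 177 mm) begins 78 mm behind the grasp point.
Start: joints at [1.088, 0.276, 1.505, -0, 1.361, -0.121], TCP at [0.204, 0.538, 0.198] pointing down, gripper open.
Joint ranges: [-2.89, 2.89], [-0.75, 2.08], [0.22, 2.7], [-1.18, 4.32], [0.11, 2.71], [-2.7, 2.7]. Speed limits (rad/s): [2.57, 2.57, 3.14, 3.14, 3.14, 3.14].

INTERFACE

Orientations are given as a unit quaternion [w, x, y, z].
In Python, from plant import r, gripper_to, inverse_kinematics, vision, models, telemetry gives the robot as it stands. Calls block until the motion is done:
- r.move_to(position, orientation): joint-space move of the TCP to a pose.
- r.move_l(position, rot=None, vel=0.15, guard=None): straight line of the TCP; rot=None keeps the orientation; vel is the mean speed in m/s. With guard (N) it stops when the force on the tool has changed by that much, and returns True; else False.
- r.movej(angles): joint-space move.
- gripper_to(opening, f_grip=None): finger opening in m; f_grip is the grip in N (None keeps the last); returns when the fingers have stopped.
- r.hold(seconds).
- inverse_kinematics(position, orientation): joint angles nearest the present ones, or None.
- vision.snapshot(name): name is "scene" or "side" or "wrist"; returns the picture (400x640x3 uint8, red, green, blue); there is no depth.
- vision.get_calibration(name): a dict with "fx", "fy", "cx", "cy" (pixels), "position" and "orientation" of the camera in the world. Camera axes: x right, y down, z forward; pixel columns grow to the right and rows downward; lengths in m; the calibration is good to about 2 mm. A picture is of the moment at which its call begins: read the wrist's pose just before it. get_calibration takes no time and is no camera call; for the wrist camera it gives the pose at the moment of the call.
A pose or a line that the arm cannot do raises r.PlanningError and nothing moves.
- r.sign_off(): hands the job in; it is judged then, once.
Trained networks look in the newest picture that a camera, given by its name, has taken for a name from the list of things; names that differ only in an ending like _2 or _b are one class to them, and where a whole thing is asked for, a point or a joint stands for the part that bears it (a point fixed in the world has none). Each returns a list of dicts, best first, with "score" (0 to 1); they miss things now and then, are a little off and sometimes report something else, mostly with a low value. They report only what shows in the picture. A call takes as long as a camera call. They do not tell look-alikes from the thing itself.
- models.boxes_of(thing, camera): "at" ([x, y, z] in m, in world coordinates, good to about 4 mm: the middle of the surface that is visible of it).
- models.regions_of(thing, camera): "pixels" (400x640 bool, what is visible of it).
- models.mark_of(thing, camera): "at" ([x, y, z] in m, in world coordinates, good to about 4 mm: a listed point, or the origin of a listed thing).
Readings, each from a call of its own:
- telemetry.current_t(): time.
- telemetry.current_joints(): joint angles.
- telemetry.current_dq(): joint speeds.
- telemetry.current_joint_efforts(): joint torques, N m.
- telemetry.current_ee_pos(): TCP position.
- telemetry.current_tool_rot(): TCP orientation.
- telemetry.current_wrist_force(): force on the tool from outside, world axes, zero at the start.
- telemetry.current_torque(): the same for the moment, N m.
- telemetry.current_opening(): finger opening in m.
- telemetry.current_finger_force(): force on a finger pad.
Only numpy, scipy, OpenCV 4.12 (cv2) and the standard library are available. Lean on these libraries where they do the work, as an engineer would, in place of code of your own. Each camera call takes 0.05 s, during which the arm holds its last target. There are 200 camera calls.

TASK

The wooden cleat is lying on its glue line on the white drawer front, under the upright F-clamp. Press the clamp's sliding jaw gently down its bar, with closed fingers on the push tab close to the bar, until the pad meets the cleat and the jaw tilts and binds, and let it go; then turn the handle clockwise, seen from above, until the cleat is clamped firmly (about 30 N), but never so hard that it dents. Do not let the cleat or the drawer front shift, leave the other things alone, and leave the clamp tight.

Things in the scene. Friction and masses are not known exactly. Their poses are not given: they have to be found in the camera images.
- clamp: Gluing jig with an upright F-clamp, all fixed to the table: plywood base 280 x 250 x 6 mm, two wooden bearers (tops 26 mm above the table), the clamp's fixed lower jaw between them. Origin: on the table straight below the spindle; z up. The upright flat steel bar (8 mm in x, 18 mm in y) stands 110 mm from the origin along +y of this body.
- jaw (a joint): Position of the sliding jaw on the bar, in m: 0 at the top, growing as the jaw slides DOWN, 0.07 at most. It slides with about 3 N of friction and stays where it is left. At 0 its arm's upper face is 158 mm and its pad about 112 mm above the table.
- tilt (a joint): Tilt of the jaw on the bar, rad: about 0 when loose, growing as its free end is pushed up. Once the pad has met the cleat, pressing on at the tab tilts the jaw until the sleeve bites the bar. The play differs from time to time (bites at 0.03 to 0.13, jaw 3 to 13 mm past contact), so go by force: bound when the push rises to 20 to 25 N. It stays bound when let go.
- push (a point): Middle of the upper face of the push tab (tab). Tab and arm belong to the sliding jaw, dark steel: a sleeve on the bar, 60 mm tall, reaching 18 mm from the bar's axis, and an arm 22 mm wide, 22 mm deep reaching 110 mm from the bar along -y of clamp, with spindle and handle at its end. Arm free from 18 to 85 mm.
- tab: Steel push tab, 14 x 34 mm, standing 4 mm proud of the jaw arm's upper face, its middle 42 mm from the bar's axis: the place to press the jaw down with closed fingers. Origin: on the arm's upper face. 20 to 25 N of push is right; more than 35 N is forcing it.
- bar_top (a point): Middle of the bar's upper end, fixed, 174 mm above the table.
- handle (a joint): Handle angle, rad, growing clockwise seen from above (tightening), 0 to 6, at most 0.5 at first. Thread: spindle, handle and pad go down 1.5 mm per rad. Needs about 0.1 N m to turn, stays where left. When the jaw has been pressed until it binds (22 N) and is let go, the pad bears on the cleat with about 10 N; from there each rad of tightening adds about 6.5 N.
- grip (a point): Centre of the handle's grip, on the spindle axis. The handle is an upright black plastic bar 46 mm long (this point's x), 13 mm thick (its y), 27 mm high; its top is 12 mm above this point, and this point is about 36 mm above the arm's upper face when the handle reads 0. The spindle leans 0.07 rad while the jaw is loose and stands within 0.07 rad of upright when it is bound.
- pad_face (a point): Centre of the underside of the pad at the spindle's lower end, the part that bears on the cleat.
- pad: The round rubber-faced pad, 24 mm across, below the jaw's free end; it turns with the handle and is somewhat springy. Origin: centre of its underside.
- cleat: Wooden cleat, loose, 170 (x) x 44 (y) x 24 mm, lying on the drawer front under the pad, crossing below the spindle. Origin: centre of its underside, 42 mm above the table; upper face 66 mm above the table. Clamp force between pad and cleat: 30 N is right, under 20 N is loose, over 45 N dents it.
- front: White drawer front, loose, 250 (x) x 130 (y) x 16 mm, lying on the jig's bearers under the cleat. Origin: centre of its underside, 26 mm above the table.
- bow_handle: Bystander: steel bow drawer handle, 94 mm long, lying on the drawer front beside the cleat.
- glue: Bystander: white plastic glue bottle, 44 mm wide, 110 mm tall, standing on the table.
- screw_jar: Bystander: glass jar with a steel lid, 60 mm wide, 70 mm tall.
- driver: Bystander: screwdriver lying on the table.
- cup_hinge: Bystander: steel cabinet hinge lying on the table.
- spare_cleat: Bystander: second wooden cleat 170 x 44 x 24 mm, lying on the table, not needed.
- mug: Bystander: white mug, 80 mm wide, 90 mm tall.
Mind the look-alikes: they are no part of the job. What is shaped like the cleat but orange or red is not meant.

How it is judged:
On the way, in this order (a step that is already met when the one before it is completed fails the run):
1. the jaw is slid down until its pad meets the cleat and it tilts and binds, so that, let go before the handle is turned, it still holds the cleat with over 5 N (value of joint tilt above 0.02 rad and contact force between pad and cleat above 5 N and contact force between the fingers and clamp below 0.2 N and value of joint handle below 0.7 rad), for 0.2 s.
2. the handle is turned until the pad presses the cleat with more than 20 N (contact force between pad and cleat above 20 N and value of joint handle above 1.15 rad and value of joint tilt above 0.02 rad), for 0.2 s.
At the end, for the whole second after the job is handed in: The jaw is tilted on the bar (over 0.02 rad) and bound, the handle has been turned to over 1.15 rad, the pad presses the cleat with 19 to 45 N, the cleat lies within 8 mm and the drawer front within 10 mm of where they were, square with each other within 0.15 rad and at rest (contact force between pad and cleat above 19 N and value of joint handle above 1.15 rad and value of joint tilt above 0.02 rad and horizontal distance between pad_face and clamp below 0.008 m and distance of cleat from where it was at the start of the episode below 0.008 m and distance of front from where it was at the start of the episode below 0.01 m and angle between the x axis of cleat and the x axis of front, either way round below 0.15 rad and linear speed of cleat below 0.01 m/s); the robot touches nothing.
It fails at once if the push tab was pressed with more than 35 N (contact force between the fingers and tab above 35 N).
It fails at once if the pad pressed the cleat with more than 45 N and dented it (contact force between pad and cleat above 45 N).
It fails at once if the cleat was shifted by more than 8 mm (distance of cleat from where it was at the start of the episode above 0.008 m).
It fails at once if the drawer front was shifted by more than 10 mm (distance of front from where it was at the start of the episode above 0.01 m).
It fails at once if a bystander was moved by more than 20 mm (distance of any of bow_handle, glue, screw_jar, driver, cup_hinge, spare_cleat, mug from where it was at the start of the episode above 0.02 m).
It also fails if it takes over 56 s, if anything falls off the work surface, if the arm or the gripper's body presses on something with over 40 N, if the wrist force passes 120 N, or if a joint passes its speed limit or range.

## Working session

There is one attempt and no reset: what is moved stays moved. The work goes in short steps, each a Python script; the robot and the scene stay as the last script left them, time stands still between calls to the robot, and variables do not carry over. Pictures are saved under pics/ and viewed, at most 10 in all, crops included, and the job is handed in when it is done.

```bash
mkdir -p pics; cat > h.py <<'E'
from plant import r, gripper_to, inverse_kinematics, vision, models, telemetry as t
import numpy as np, cv2
from scipy.spatial.transform import Rotation as R
def snap(cam,name=None):
    im=vision.snapshot(cam)
    if name: cv2.imwrite(f'pics/{name}.png',im[:,:,::-1])
    return im
def px(cam,p):
    c=vision.get_calibration(cam);q=c['orientation']
    v=R.from_quat([q[1],q[2],q[3],q[0]]).as_matrix().T@(np.array(p)-c['position'])
    return np.round([c['fx']*v[0]/v[2]+c['cx'],c['fy']*v[1]/v[2]+c['cy']])
def quat(yaw,tilt=None):  # tool down, tool y at world angle yaw; tilt=(rotvec) world
    y=np.array([np.cos(yaw),np.sin(yaw),0]);z=np.array([0,0,-1.]);x=np.cross(y,z)
    Q=R.from_matrix(np.c_[x,y,z])
    if tilt is not None: Q=R.from_rotvec(tilt)*Q
    q=Q.as_quat();return [q[3],q[0],q[1],q[2]]
E
python3 - <<'E'
from h import *
a=snap('scene');b=snap('side')
cv2.imwrite('pics/a.png',np.vstack([a,b])[:,:,::-1])
for cam in('scene','side'):
  for n in('clamp','push','tab','bar_top','grip','pad_face','cleat','front'):
    print(cam,n,[(np.round(d['at'],4).tolist(),round(d['score'],2),px(cam,d['at']).tolist()) for d in models.mark_of(n,cam)[:3]])
print(t.current_t())
E
```

```text
scene clamp [([0.4934, 0.034, 0.129], 0.56, [344.0, 190.0])]
scene push [([0.4972, 0.0308, 0.136], 0.51, [343.0, 188.0])]
scene tab [([0.3174, -0.3618, 0.0032], 0.71, [221.0, 187.0]), ([0.4951, 0.031, 0.1288], 0.44, [343.0, 190.0]), ([0.6634, -0.4303, -0.0017], 0.28, [169.0, 264.0])]
scene bar_top [([0.4849, 0.0671, 0.1776], 0.9, [356.0, 174.0])]
scene grip [([0.5126, -0.0429, 0.1675], 0.67, [316.0, 182.0])]
scene pad_face [([0.5094, -0.0364, 0.0861], 0.44, [318.0, 205.0])]
scene cleat [([0.5092, -0.0354, 0.0382], 0.93, [318.0, 218.0]), ([0.4732, 0.2617, 0.0014], 0.77, [415.0, 221.0]), ([0.7915, -0.3038, 0.0014], 0.64, [205.0, 304.0])]
scene front [([0.5199, -0.0364, 0.0202], 0.66, [318.0, 225.0])]
side clamp [([0.5142, -0.0428, -0.0008], 0.74, [321.0, 242.0]), ([0.6585, -0.4286, 0.0006], 0.22, [438.0, 307.0]), ([0.4944, 0.0252, 0.1351], 0.2, [303.0, 204.0])]
side push [([0.4919, 0.0252, 0.1377], 0.42, [302.0, 204.0])]
side tab [([0.498, 0.0277, 0.1255], 0.52, [304.0, 205.0])]
side bar_top [([0.4842, 0.0694, 0.1704], 0.95, [292.0, 189.0])]
side grip [([0.5136, -0.0419, 0.1643], 0.66, [320.0, 209.0])]
side pad_face [([0.5104, -0.0389, 0.0861], 0.56, [319.0, 225.0]), ([0.5096, -0.0357, 0.0832], 0.26, [318.0, 225.0])]
side cleat [([0.7935, -0.3073, -0.003], 0.89, [440.0, 257.0]), ([0.4978, 0.0278, 0.1262], 0.75, [304.0, 205.0]), ([0.4759, 0.2615, 0.0012], 0.71, [267.0, 191.0])]
side front [([0.5107, -0.0348, 0.0256], 0.62, [319.0, 236.0])]
0.9
```

```bash
python3 -c "
import cv2;a=cv2.imread('pics/a.png');cv2.imwrite('pics/a2.png',cv2.resize(a,(480,600)))"
```

```text
(no output)
```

View pics/a2.png

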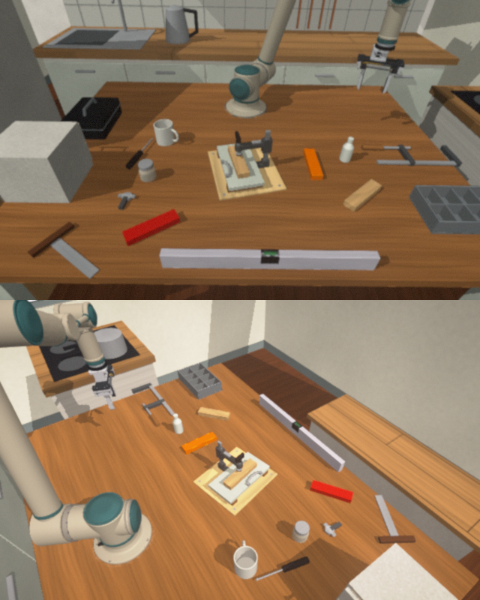

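The picture shows the clamp at scene (330,195), with the wooden cleat under it at (318,218). There are three look-alikes: orange at (418,218), red at (205,303) and the spare wooden cleat at (485,258). The one meant is the wooden cleat under the clamp pad. I'll confirm it close up with the wrist camera from above.

```bash
python3 - <<'E'
from h import *
bar=np.array([.4845,.068]);sp=np.array([.512,-.040])
u=(bar-sp)/np.linalg.norm(bar-sp);p=bar-u*.042
yaw=np.arctan2(u[1],u[0])-np.pi/2
print(yaw,p)
for k in (0,np.pi):
  q=quat(yaw+k);print(k,inverse_kinematics([*p,.27],q))
gripper_to(0)
j=[inverse_kinematics([*p,.27],quat(yaw+k)) for k in(0,np.pi)]
k=min([i for i in(0,1) if j[i] is not None],key=lambda i:abs(j[i][5]))
r.movej(j[k])
snap('wrist','w1')
for n in('push','tab','bar_top','grip','cleat','handle'):
    print(n,[(np.round(d['at'],4).tolist(),round(d['score'],2),px('wrist',d['at']).tolist()) for d in models.mark_of(n,'wrist')[:2]])
print(k,t.current_t(),t.current_opening(),t.current_wrist_force(),t.current_ee_pos())
E
```

```text
0.2493311927684485 [0.49486375 0.02729874]
0 [-8.53811216e-02  1.20687529e-01  1.53017079e+00 -4.44089210e-16
  1.49073434e+00 -3.34712314e-01]
3.141592653589793 None
push [([0.4924, 0.0259, 0.1324], 0.87, [318.0, 185.0]), ([0.5179, -0.0379, 0.0441], 0.6, [324.0, 219.0])]
tab [([0.4924, 0.0295, 0.1296], 0.81, [319.0, 182.0])]
bar_top [([0.487, 0.069, 0.1774], 0.91, [324.0, 149.0])]
grip []
cleat [([0.5162, -0.0352, 0.0442], 0.89, [324.0, 217.0])]Traceback (most recent call last):
  File "<stdin>", line 14, in <module>
ValueError: it knows: bar_top, bow_handle, clamp, cleat, cup_hinge, driver, front, glue, grip, mug, pad, pad_face, push, screw_jar, spare_cleat, tab
```

View pics/w1.png

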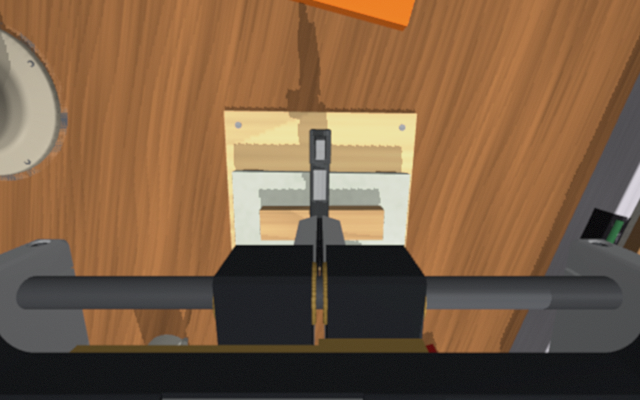

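The wrist view shows the bar top at (320,150), the tab at (319,184) and the wooden cleat at (322,220) lying under the arm. This is the right cleat. The base edges line up with the image, so the yaw is right. Next I press the tab.

```bash
python3 - <<'E'
from h import *
p=[.4943,.0275]
q=t.current_tool_rot();N=r.nose_length
f0=np.array(t.current_wrist_force())
r.move_l([*p,.150+N],vel=.15)
print('a',r.move_l([*p,.126+N],vel=.04,guard=12))
F=lambda:(np.array(t.current_wrist_force())-f0)
print(t.current_ee_pos()[2]-N,F())
g=21-max(0,F()[2])
print('b',r.move_l([*p,.090+N],vel=.008,guard=g))
print(t.current_ee_pos()-np.array([0,0,N]),F())
r.hold(.2);print(F(),t.current_t())
E
```

```text
a False
0.12597936690818715 [-0.47875162 -0.13730023 -0.39411792]
b False
[0.49436963 0.02747317 0.09002326] [-0.10381605 -1.41040149  2.29707257]
[-1.35451647 -1.06076938  2.96241701] 11.125
```

```bash
python3 - <<'E'
from h import *
a=snap('scene');b=snap('side')
A=cv2.resize(a[120:260,240:440],(800,560));B=cv2.resize(b[150:270,220:400],(800,533))
cv2.imwrite('pics/c.png',cv2.resize(np.hstack([cv2.resize(A,(400,280)),cv2.resize(B,(400,280))])[:,:,::-1],(800,280)))
for cam in('scene','side'):
  for n in('push','grip','pad_face','cleat','bar_top'):
    print(cam,n,[(np.round(d['at'],4).tolist(),round(d['score'],2)) for d in models.mark_of(n,cam)[:1]])
E
```

```text
scene push [([0.4969, 0.0309, 0.1227], 0.4)]
scene grip [([0.5129, -0.0441, 0.1543], 0.7)]
scene pad_face [([0.5061, -0.0379, 0.0771], 0.58)]
scene cleat [([0.7926, -0.3039, 0.001], 0.85)]
scene bar_top [([0.4834, 0.0653, 0.1748], 0.75)]
side push [([0.5109, -0.0423, -0.0018], 0.69)]
side grip [([0.5107, -0.0428, 0.155], 0.48)]
side pad_face [([0.5108, -0.0376, 0.0768], 0.6)]
side cleat [([0.7955, -0.3075, -0.0018], 0.77)]
side bar_top [([0.4857, 0.0685, 0.171], 0.57)]
```

View pics/c.png

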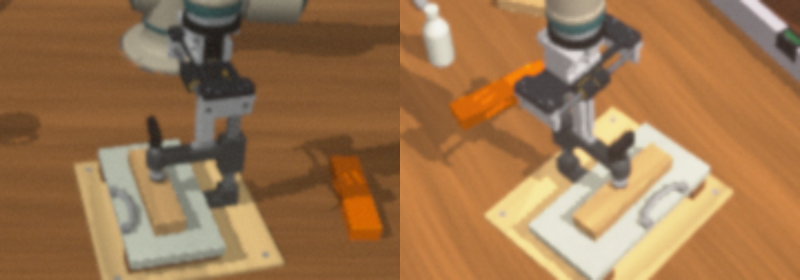

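```bash
python3 - <<'E'
from h import *
print(r.nose_length,t.current_opening(),t.current_finger_force(),t.current_ee_pos(),t.current_wrist_force(),t.current_torque(),t.current_t())
E
```

```text
0.025 0.0004240939333210822 1.2298788320913445 [0.49433391 0.02747843 0.1150014 ] [-0.54324881 -0.21160285  2.3860626 ] [-0.13680391  0.04301891  0.02513503] 11.725
```

```bash
python3 - <<'E'
from h import *
e=t.current_ee_pos();o=[]
for cam in('scene','side'):
  im=snap(cam).copy();c0=px(cam,[e[0],e[1],.115]).astype(int)
  x,y=c0-[40,45]
  A=cv2.resize(im[y:y+90,x:x+80],None,fx=5,fy=5,interpolation=cv2.INTER_CUBIC)
  for z,col in((.09,(255,0,0)),(.115,(0,255,0)),(.14,(0,0,255)),(.19,(255,255,0))):
    p=(px(cam,[e[0],e[1],z])-[x,y])*5
    cv2.circle(A,tuple(int(v) for v in p),3,col,-1)
  o.append(A)
cv2.imwrite('pics/d.png',np.hstack(o)[:,:,::-1])
E
```

```text
(no output)
```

View pics/d.png

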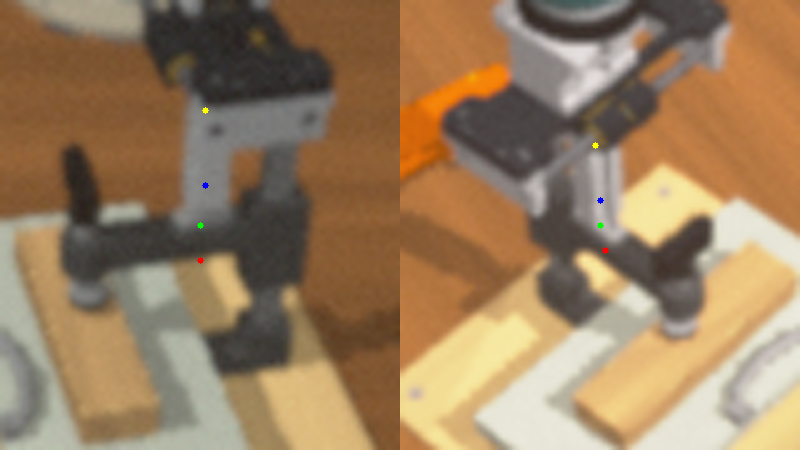

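The fingers end at the arm's top face in both views, about 25 mm higher than the TCP reading plus nose length implies. I'll lift clear and check the fingertip position against the projection.

```bash
python3 - <<'E'
from h import *
e=t.current_ee_pos();r.move_l([e[0],e[1],.21],vel=.2)
e=t.current_ee_pos();o=[];print(e,t.current_tool_rot(),t.current_joints(),t.current_wrist_force())
for cam in('scene','side'):
  im=snap(cam).copy();c0=px(cam,[e[0],e[1],.18]).astype(int)
  print(cam,vision.get_calibration(cam)['position'])
  x,y=c0-[40,45]
  A=cv2.resize(im[y:y+90,x:x+80],None,fx=5,fy=5,interpolation=cv2.INTER_CUBIC)
  for z,col in((.185,(255,0,0)),(.21,(0,255,0)),(.128,(255,0,255)),(.282,(255,255,0))):
    p=(px(cam,[e[0],e[1],z])-[x,y])*5
    cv2.circle(A,tuple(int(v) for v in p),3,col,-1)
  o.append(A)
cv2.imwrite('pics/e.png',np.hstack(o)[:,:,::-1])
for n in('push','grip','pad_face','bar_top'):
    print(n,[(np.round(d['at'],4).tolist(),round(d['score'],2)) for c in('scene','side') for d in models.mark_of(n,c)[:1]])
E
```

```text
[0.49350035 0.02764553 0.20898233] [-8.07006859e-04  6.13700627e-01  7.89538281e-01 -4.37828408e-04] [-8.50299155e-02  1.48219388e-01  1.64695085e+00  1.47857560e-04
  1.34825300e+00 -3.34380002e-01] [ 0.4899315   0.07479392 -0.82612746]
scene [ 1.37279711 -0.04446856  0.76979974]
side [ 0.10242416 -0.68168115  1.03151085]
push [([0.4974, 0.0325, 0.1234], 0.46)]
grip [([0.5139, -0.0442, 0.159], 0.52), ([0.5121, -0.0439, 0.1573], 0.61)]
pad_face [([0.5093, -0.0389, 0.075], 0.62), ([0.5087, -0.0395, 0.0762], 0.6)]
bar_top [([0.4836, 0.0652, 0.1744], 0.83), ([0.4848, 0.0648, 0.1681], 0.67)]
```

View pics/e.png

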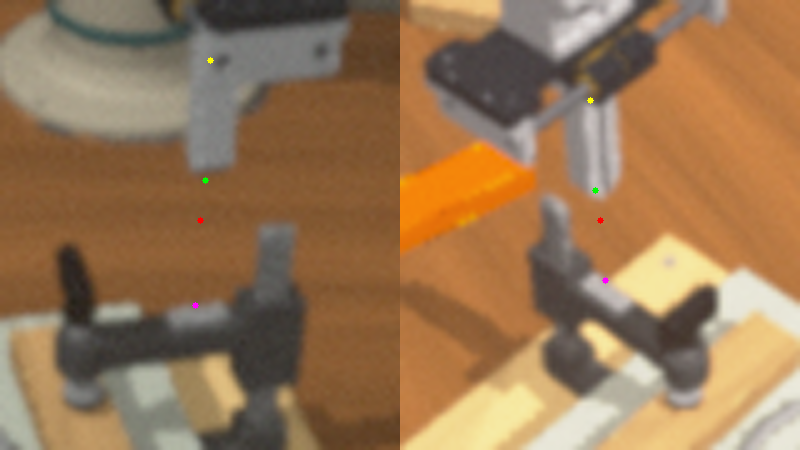

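```bash
python3 - <<'E'
from h import *
from scipy.optimize import least_squares
e=t.current_ee_pos()
px0={c:px(c,[e[0],e[1],.18]).astype(int)-[40,45] for c in('scene','side')}
def tri(a,b):
    A=px0['scene']+np.array(a)/5;B=px0['side']+(np.array(b)-[400,0])/5
    def pr(cam,p):
        c=vision.get_calibration(cam);q=c['orientation']
        v=R.from_quat([q[1],q[2],q[3],q[0]]).as_matrix().T@(p-c['position'])
        return np.array([c['fx']*v[0]/v[2]+c['cx'],c['fy']*v[1]/v[2]+c['cy']])
    s=least_squares(lambda p:np.r_[pr('scene',p)-A,pr('side',p)-B],[.5,0,.15]);return s.x.round(4),s.fun.round(1)
print('tip',tri((212,168),(594,188)),e)
print('tab',tri((200,317),(608,291)))
print('bartop',tri((277,230),(551,202)))
w=vision.get_calibration('wrist');print(w)
E
```

```text
tip (array([0.492 , 0.0302, 0.2125]), array([-0.5,  0.4, -0.5, -0.5])) [0.49424445 0.02749048 0.2097101 ]
tab (array([0.4963, 0.0292, 0.1168]), array([-0.3,  0.2, -0.3, -0.3]))
bartop (array([0.4842, 0.0702, 0.1691]), array([-0.,  0., -0., -0.]))
{'fx': 300.16622004323534, 'fy': 300.16622004323534, 'cx': 319.11040803283845, 'cy': 193.1230443635397, 'position': array([0.47615114, 0.09050606, 0.39608028]), 'orientation': array([0.11399136, 0.98563088, 0.1238123 , 0.01443088])}
```

The fingertip triangulates to about 29 mm above where the reported TCP plus nose length puts it, and x and y agree within 3 mm. So the height reading is offset and the tab wasn't missed: the jaw has slid about 11 mm. I'll keep pressing and judge by force.

```bash
python3 - <<'E'
from h import *
p=[.4955,.0265];N=.025
f0=np.array(t.current_wrist_force())
r.move_l([*p,.096+N],vel=.15)
F=lambda:(np.array(t.current_wrist_force())-f0)
z=.096
print(r.move_l([*p,.083+N],vel=.025,guard=14),t.current_ee_pos()[2]-N,F())
while z>.050 and F()[2]<20:
    z=t.current_ee_pos()[2]-N
    hit=r.move_l([*p,z-.004+N],vel=.010,guard=max(2,21.5-F()[2]))
    print(hit,round(t.current_ee_pos()[2]-N,4),F().round(1),round(t.current_t(),2))
    if hit: break
r.hold(.15);print(F(),t.current_torque(),t.current_t())
E
```

```text
False 0.08324345856883239 [1.97323726 1.19705373 2.65084649]
False 0.0799 [0.1 2.5 5.8] 14.88
False 0.0782 [-2.   4.3 15. ] 15.37
True 0.0781 [-1.2  0.5  5.7] 15.57
[-1.86033681  1.09704215  6.60254496] [ 0.01590136  0.29364894 -0.03092722] 15.725
```

```bash
python3 - <<'E'
from h import *
p=[.4955,.0265];N=.025
# free-space bias was ~[.49,.07,-.83]
F=lambda:np.mean([np.array(t.current_wrist_force()) for _ in range(3)],0)-[.4,.1,-.6]
zt=t.current_ee_pos()[2]-N
for i in range(16):
    zt-=.0008
    r.move_l([*p,zt+N],vel=.01);r.hold(.05)
    f=F();print(round(zt,4),round(t.current_ee_pos()[2]-N,4),f.round(1),round(t.current_t(),2))
    if f[2]>20.5: break
E
```

```text
0.0773 0.0781 [0.7 3.4 6.7] 16.12
0.0765 0.0779 [-0.4  3.4 11.7] 16.43
0.0757 0.0778 [-1.2  4.8 16.5] 16.73
0.0749 0.0776 [-3.3  4.  20.7] 17.02
```

```bash
python3 - <<'E'
from h import *
p=[.4955,.0265];N=.025
r.move_l([*p,.0746+N],vel=.01);r.hold(.1)
print(np.array(t.current_wrist_force()),t.current_ee_pos()[2]-N)
e=t.current_ee_pos()
r.move_l([*p,.13+N],vel=.1)
r.hold(.25)
u=np.array([-.2425,.970]);g=np.array([.512,-.042])
# view from behind: back off so that the wrist camera sees the handle
v=g-u*.07
r.move_l([*v,.26],vel=.25)
q=t.current_tool_rot();print(t.current_t())
snap('wrist','w2')
for n in('grip','bar_top','push'):
    print(n,[(np.round(d['at'],4).tolist(),round(d['score'],2)) for d in models.mark_of(n,'wrist')[:2]])
for c in('scene','side'):
  snap(c,'f'+c)
  for n in('grip','pad_face','push'):
    print(c,n,[(np.round(d['at'],4).tolist(),round(d['score'],2)) for d in models.mark_of(n,c)[:1]])
s=cv2.imread('pics/fscene.png')[150:250,270:400];w=cv2.imread('pics/w2.png')
cv2.imwrite('pics/f.png',np.hstack([cv2.resize(w[60:300,220:420],(333,400)),cv2.resize(s,(460,400),interpolation=cv2.INTER_CUBIC)]))
E
```

```text
[-3.66552072  4.16010333 20.3822774 ] 0.07758808078325913
19.175
grip [([0.5069, -0.0348, 0.1468], 0.88)]
bar_top []
push [([0.4929, 0.0297, 0.1098], 0.67)]
scene grip [([0.6651, -0.4315, -0.0006], 0.59)]
scene pad_face [([0.5116, -0.0412, 0.0689], 0.55)]
scene push [([0.5571, -0.3825, 0.0041], 0.73)]
side grip [([0.5119, -0.0407, 0.1493], 0.42)]
side pad_face [([0.5106, -0.0406, 0.0678], 0.54)]
side push [([0.4932, 0.0318, 0.1111], 0.48)]
```

View pics/f.png

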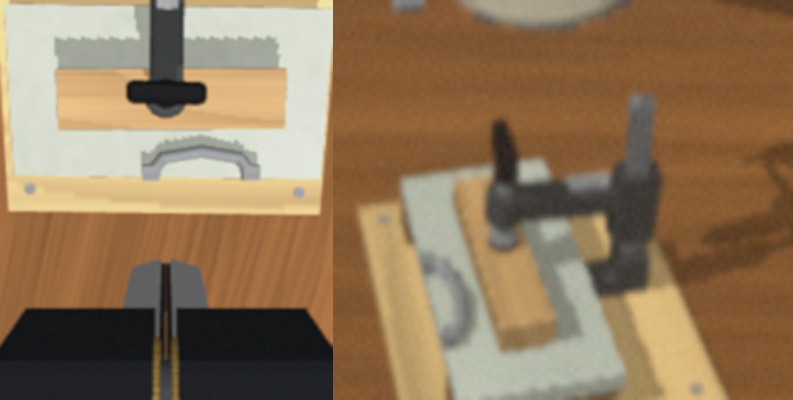

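The view shows the pad down on the cleat and the jaw left bound. The handle lies along the clamp's x axis at about (166,92) in the left crop, parallel to the cleat. Next I grip it across its thickness and turn it clockwise.

```bash
python3 - <<'E'
from h import *
y0=.249+np.pi/2; g=np.array([.512,-.041])
gripper_to(.045)
r.move_to([*g,.20],quat(y0))
f0=np.mean([t.current_wrist_force() for _ in range(3)],0);m0=np.array(t.current_torque())
print('j',np.round(t.current_joints(),2),t.current_t())
print('hit',r.move_l([*g,.123],vel=.08,guard=6),t.current_ee_pos(),np.array(t.current_wrist_force())-f0)
gripper_to(0,f_grip=40)
print('open',t.current_opening(),t.current_finger_force(),np.array(t.current_wrist_force())-f0,np.array(t.current_torque())-m0,t.current_t())
np.save('f0.npy',np.r_[f0,m0])
o=[]
for c,w in(('scene',(270,130)),('side',(270,150))):
    im=snap(c);o.append(cv2.resize(im[w[1]:w[1]+100,w[0]:w[0]+100],(400,400),interpolation=cv2.INTER_CUBIC))
cv2.imwrite('pics/g.png',np.hstack(o)[:,:,::-1])
E
```

```text
j [-0.22  0.18  1.63 -0.    1.33 -2.03] 21.9083
hit False [ 0.51248733 -0.04110604  0.1234872 ] [-0.5408704  -0.2540496   0.16281549]
open 0.012483514710910273 54.432756670285016 [-2.24217354  5.87702878  3.74308288] [ 1.09907674  0.26451527 -0.14364413] 23.6167
```

View pics/g.png

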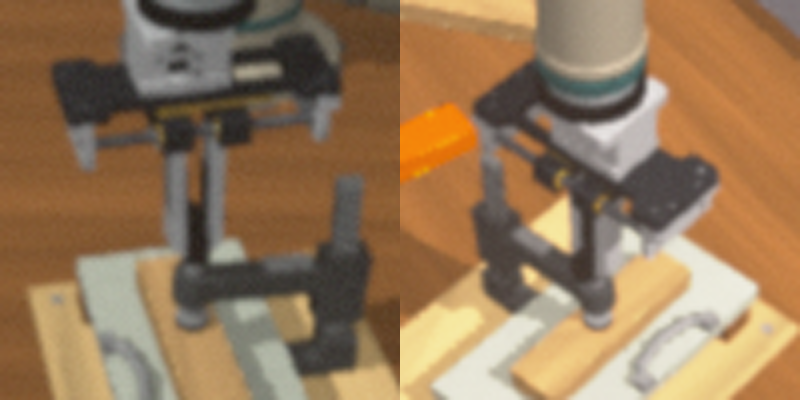

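The handle is held, with the fingers closed on 12.5 mm. I'll turn it in small steps and ease off the side forces as I go.

```bash
cat > turn.py <<'E'
from h import *
import sys,os
b=np.load('f0.npy');y0=.249+np.pi/2
S=np.load('st.npy') if os.path.exists('st.npy') else np.array([.512,-.041,.123,0.])
goal=float(sys.argv[1])
while S[3]<goal-1e-6:
    f=np.array(t.current_wrist_force())-b[:3]
    S[:3]+=np.clip(np.array([.08,.08,.05])*f*1e-3,-.0008,.0008)
    d=min(.2,goal-S[3]);S[3]+=d;S[2]-=.0015*d
    r.move_l(S[:3].tolist(),rot=quat(y0-S[3]),vel=.15)
    print(S.round(4),(np.array(t.current_wrist_force())-b[:3]).round(1),(np.array(t.current_torque())-b[3:]).round(2),round(t.current_t(),2))
    np.save('st.npy',S)
    if abs(f).max()>30: print('force');break
print(np.round(t.current_joints(),2),t.current_opening(),t.current_finger_force())
E
python3 turn.py 1.0
```

```text
[ 0.5118 -0.0405  0.1229  0.2   ] [-2.3  5.5  3.6] [ 0.92  0.18 -0.12] 24.07
[ 0.5116 -0.0401  0.1228  0.4   ] [-2.6  6.1  4.6] [ 1.01  0.18 -0.14] 24.42
[ 0.5114 -0.0396  0.1227  0.6   ] [-1.7  4.8  4.6] [ 0.81  0.23 -0.16] 24.77
[ 0.5113 -0.0392  0.1226  0.8   ] [-1.3  5.2  5.4] [ 0.65  0.24 -0.2 ] 25.12
[ 0.5112 -0.0388  0.1226  1.    ] [-1.4  3.5  5.7] [ 0.49  0.32 -0.16] 25.47
[-0.21  0.24  1.76  0.    1.15 -1.04] 0.012877202531016737 52.19637356582098
```

```bash
sed -i 's/.08,.08,.05/.1,.12,.1/' turn.py; python3 turn.py 3.1
```

```text
[ 0.511  -0.0384  0.1229  1.2   ] [-1.6  3.6  4.3] [ 0.33  0.21 -0.1 ] 25.82
[ 0.5109 -0.0379  0.123   1.4   ] [-0.5  1.1  3.5] [-0.08  0.25 -0.19] 26.17
[ 0.5108 -0.0378  0.1231  1.6   ] [-1.8  0.4  0.9] [-0.29  0.23 -0.18] 26.52
[ 0.5107 -0.0377  0.1228  1.8   ] [-1.9  0.7  2.5] [-0.45  0.27 -0.17] 26.87
[ 0.5105 -0.0377  0.1228  2.    ] [-1.2 -0.3  2.2] [-0.66  0.27 -0.16] 27.22
[ 0.5103 -0.0377  0.1227  2.2   ] [-0.7 -0.7  1.6] [-0.7   0.27 -0.15] 27.57
[ 0.5103 -0.0378  0.1226  2.4   ] [-2.2 -0.3  2.8] [-0.69  0.27 -0.13] 27.92
[ 0.5101 -0.0378  0.1226  2.6   ] [-1.7 -0.6  2.8] [-0.66  0.23 -0.21] 28.27
[ 0.5099 -0.0379  0.1225  2.8   ] [-1.   0.4  1.7] [-0.53  0.14 -0.15] 28.62
[ 0.5098 -0.0378  0.1224  3.    ] [-0.7  0.9  2. ] [-0.49  0.16 -0.18] 28.97
[ 0.5097 -0.0377  0.1225  3.1   ] [0.  1.7 1.9] [-0.46  0.13 -0.18] 29.22
[-0.21  0.24  1.76  0.    1.15  1.07] 0.01247254799828364 50.684352418757044
```

```bash
python3 - <<'E'
from h import *
gripper_to(.045)
e=t.current_ee_pos()
r.move_l([e[0],e[1],.20],vel=.15)
u=np.array([-.2425,.970]);g=np.array([.512,-.042])-u*.07
r.move_to([*g,.26],quat(.249))
w=snap('wrist');
for c in('wrist','scene','side'):
  s=snap(c)
  if c=='scene':sc=s
  for n in('grip','pad_face','cleat'):
    print(c,n,[(np.round(d['at'],4).tolist(),round(d['score'],2)) for d in models.mark_of(n,c)[:1]])
cv2.imwrite('pics/h.png',np.hstack([cv2.resize(w[60:300,220:420],(333,400)),cv2.resize(sc[150:250,270:400],(460,400),interpolation=cv2.INTER_CUBIC)])[:,:,::-1])
print(t.current_t())
E
```

```text
wrist grip [([0.5069, -0.0348, 0.1447], 0.97)]
wrist pad_face []
wrist cleat [([0.517, -0.0373, 0.045], 0.8)]
scene grip [([0.5116, -0.0381, 0.1483], 0.48)]
scene pad_face [([0.5121, -0.0432, 0.07], 0.58)]
scene cleat [([0.5116, -0.036, 0.0391], 0.97)]
side grip [([0.3222, -0.3607, -0.0047], 0.74)]
side pad_face [([0.5097, -0.0407, 0.0662], 0.58)]
side cleat [([0.4771, 0.2617, -0.0016], 0.84)]
32.6833
```

View pics/h.png

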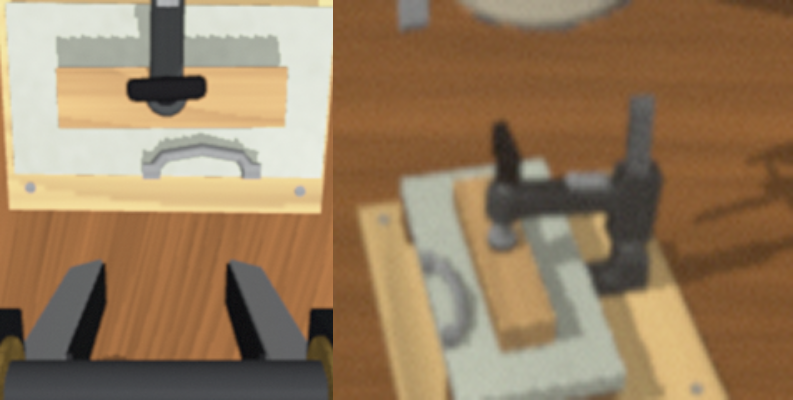

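The handle is now about 0.05 rad counter-clockwise of its earlier line at (166,88). That matches a turn of 3.1 rad, just short of half a turn. The cleat and drawer front haven't moved visibly, and the gripper is clear, so I'm handing in.

```bash
python3 -c "
from h import *
print(r.sign_off())"
```

```text
the job is handed in; nothing more can be done
None
```

I pressed the jaw down with about 21 N until it bound and turned the handle about 3.1 rad clockwise, which by your figures gives roughly 30 N (not measured directly); the cleat and drawer front show no shift, and the job is handed in with no verdict returned.

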